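Put the balance weight back in its case

ROBOT

A 6-joint arm with a two-finger parallel gripper is mounted at the origin on the work surface. World frame = base frame: x ahead of the robot, y to its left, z up, the work surface at z = 0. Lengths are in mm, angles in degrees, forces in N, time in s.
With the tool pointing down it reaches from about 300 to 850 mm from the base axis. Payload 4.2 kg.
Tool frame: the origin (TCP) lies at the centre of the arm's flange, where the gripper is bolted on; the fingertips stand 191 mm ahead of it and the grasp point (between the pads) lies 172 mm ahead of it; z points along the fingers, y is the direction in which the jaws open and shut (so a half turn about z gives the same grasp; the last joint's range is limited). The gripper opens to 91 mm and grips with 3 to 60 N. Pads are 32 mm wide; open, the fingers measure 118 mm over their backs; the gripper's body (76 mm by 178 mm) begins 60 mm behind the grasp point.
Start: joints at [73.568, 18.312, 89.639, -0, 72.044, -1.146], TCP at [151.593, 554.655, 404.776] pointing down, gripper open.
Joint ranges: [-177.97, 177.97], [-48.28, 115.42], [12.27, 149.76], [-77.06, 257.06], [2.81, 150.46], [-146.56, 146.56]. Speed limits (degrees/s): [147.25, 147.25, 180, 180, 180, 180].

INTERFACE

Orientations are given as [roll, pitch, yaw] about the fixed x, y, z axes, in that order (R = Rz(yaw) Ry(pitch) Rx(roll)).
In Python, from workcell import status, vision, ticket gives the robot as it stands.
- The arm moves only by the shell command python3 -m jog 'ROWS' [FORCE]. ROWS is JSON, a list of rows, each a list of 7 numbers: the finger opening in m, from 0 to 0.0912, then the shift along the tool's x, y, z in m, then the turn, a rotation vector about the tool's x, y, z in rad. A call has 1 to 12 rows; each row shifts and turns the commanded pose from where the row before left it, along the tool's axes as they then stand; what a row does not reach is not made up. A row lasts 1/8 s, in which the tool goes at most 62.5 mm and 10.7 degrees, less where a joint would pass 70% of its speed; a pose out of reach is approached as far as the arm can. A call with a gripper value outside its range is refused whole. The fingers move at their own pace and stop on an object; FORCE is the grip in N (left out, the last holds). Time passes only in rows, so rows that do not move let the fingers close. It gives the time, the measured TCP pose, the force and the opening at its end, in the units of the state.
- status.state(): the state, without advancing time (a new reading comes with each control period).
- vision.grab_frame(name): name is "side" or "top" or "wrist"; returns a dict with "color" (400x640x3 uint8, blue, green, red), "depth" (400x640 float32, mm along the optical axis (not along the pixel's ray), 0 where there is no reading), "fov_y" (degrees; the focal length in pixels is half the picture's height over the tangent of half this angle, whatever the lens; pixels are square), "cx", "cy" (the principal point, pixels), "pose" (4x4, takes a point from camera to world coordinates). Camera axes: x right, y down, z forward; pixel columns grow to the right and rows downward; lengths in mm; the calibration is good to about 2 mm. The wrist camera is an equidistant fisheye: a pixel r from the principal point sees the ray r / f radians off the axis. A picture is of the moment at which its call begins.
- ticket.job_done(): hands the job in, once; it reports no verdict.
Trained networks look in the newest picture that a camera, given by its name, has taken for a name from the list of things; names that differ only in an ending like _2 or _b are one class to them, and where a whole thing is asked for, a point or a joint stands for the part that bears it (a point fixed in the world has none). Each returns a list of dicts, best first, with "p" (0 to 1); they miss things now and then, are a little off and sometimes report something else, mostly with a low value. They report only what shows in the picture. A call takes as long as a camera call. They do not tell look-alikes from the thing itself.
- vision.find_in(camera, label): "location" ([x, y, z] in mm, in world coordinates, good to about 4 mm: the middle of the surface that is visible of it).
- vision.silhouettes(camera, label): "pixels" (400x640 bool, what is visible of it).
The state is a dict: "time_s": time; "qpos": joint angles; "qvel": joint speeds; "effort": joint torques, N m; "ee_pos": TCP position; "ee_rot": TCP orientation; "force": force on the tool from outside, world axes, zero at the start; "torque": the same for the moment, N m; "gripper_width": finger opening in mm.
Only numpy, scipy, OpenCV 4.12 (cv2) and the standard library are available. Lean on these libraries where they do the work, as an engineer would, in place of code of your own. Each camera call takes 0.05 s, during which the arm holds its last target.

TASK

The large steel weight has been left standing on the pan of the flat white balance. Pick it up by its round head and lower it upright into the case that fits it, the larger white one with the blue rim, keeping hold of it until it is nearly all the way down (do not drop it in); let go once it stands on the case's bottom. Leave the small weight standing where it is.

Things in the scene. Friction and masses are not known exactly. Their poses are not given: they have to be found in the camera images.
- weight: Large steel weight, 0.4 to 0.55 kg, upright on the steel pan (156 x 168 mm, 62 mm above the bench) of the flat white balance (250 x 190 mm). Round body 36 mm in diameter, 50 mm high (foot tapered to 28 mm over the lowest 8 mm), a neck (14 mm in diameter, 8 mm high), and a round head 22 mm in diameter, 24 mm high (58 to 82 mm above the underside). Origin: centre of its underside; z up its axis.
- case: Larger white round case with a blue rim and band, fixed to the bench, open at the top: 50 mm high, 54 mm across, flaring to 69 mm at the rim. Bore 46 mm in diameter, widening as a funnel over the top 16 mm to 60 mm; inner bottom 6 mm above the bench. With the large weight home, the weight's body stands 6 mm above the rim, its head wholly above. Origin: centre of the underside, on the bench; z up.
- small_weight: Small polished steel weight of the same form, loose, standing upright on the bench: body 22 mm in diameter, 30 mm high, head 16 mm in diameter, 52 mm high in all. To be left alone. Origin: centre of its underside; z runs up its axis.
- small_case: The smaller white round case with a yellow rim and band, fixed to the bench, open at the top, 34 mm high, bore 27 mm in diameter, rim 47 mm across: too narrow for the large weight. Origin: centre of its underside, on the bench; z up.
There are look-alikes about, which are no part of the job. Leave any black or orange look-alike of the weight alone.

How it is judged:
By the outcome, as a careful person would: the job done as asked, in the order asked, and still so for the second after the job is handed in, with the robot touching nothing.
It also fails if it takes over 38 s, if anything falls off the work surface, if the arm or the gripper's body presses on something with over 40 N, if the wrist force passes 120 N, or if a joint passes its speed limit or range.

## Working session

There is one attempt and no reset: what is moved stays moved. The work goes in short steps, Python scripts to look and compute and a shell command to move; the robot and the scene stay as the last step left them, time stands still between calls to the robot, and variables do not carry over. Pictures are saved under pics/ and viewed, and the job is handed in when it is done.

```bash
mkdir -p pics; ls; cat > h.py <<'E'
import numpy as np, cv2
from workcell import status, vision, ticket
def pt(f,u,v,z=None):
    F=200/np.tan(np.radians(f["fov_y"])/2)
    d=f["depth"][int(v),int(u)]
    c=np.array([(u-f["cx"])/F,(v-f["cy"])/F,1.0])
    P=f["pose"]
    if z is None: return (P@np.r_[c*d,1])[:3]
    r=P[:3,:3]@c; o=P[:3,3]; return o+r*(z-o[2])/r[2]
E
python3 - <<'E'
from h import *
for n in("top","side"):
    f=vision.grab_frame(n); cv2.imwrite(f"pics/{n}1.png",f["color"]); np.savez(f"{n}.npz",**f)
    for l in("weight","case","small_weight","small_case"):
        print(n,l,[(np.round(x["location"]),round(x["p"],2)) for x in vision.find_in(n,l)])
s=status.state(); print(s)
E
```

```text
pics
top weight [(array([542., 184., 115.]), 0.57), (array([454.,  65.,  49.]), 0.56), (array([665., 126.,  48.]), 0.53), (array([570.,  57.,  49.]), 0.46)]
top case [(array([477., -50.,  41.]), 0.75)]
top small_weight [(array([ 596., -190.,   32.]), 0.44)]
top small_case [(array([ 454., -310.,   26.]), 0.71)]
side weight [(array([579.,  54.,  45.]), 0.83), (array([540., 173., 110.]), 0.75), (array([456.,  51.,  52.]), 0.72), (array([670., 124.,  46.]), 0.7)]
side case [(array([477., -47.,  28.]), 0.65)]
side small_weight [(array([ 599., -204.,   32.]), 0.55)]
side small_case [(array([ 460., -306.,   27.]), 0.94)]
{'time_s': 0.5, 'qpos': array([ 7.35685772e+01,  1.83136497e+01,  8.96426068e+01, -1.12193781e-03,
        7.20431564e+01, -1.14482825e+00]), 'qvel': array([-0.00066522, -0.04203762,  0.00351262, -0.01687054,  0.0101981 ,
        0.01810021]), 'effort': array([ 2.11938877e-04, -4.11988735e+01, -2.32039690e+01,  7.27266166e-02,
        3.82892776e-02, -1.47575724e-05]), 'ee_pos': array([151.58600782, 554.64966952, 404.73388606]), 'ee_rot': array([1.79999434e+02, 1.07880793e-03, 1.64713751e+02]), 'force': array([ 0.78655609,  0.08817886, -0.7191437 ]), 'torque': array([ 0.03395054,  0.01698987, -0.02471524]), 'gripper_width': 91.08295128655591}
```

View pics/top1.png

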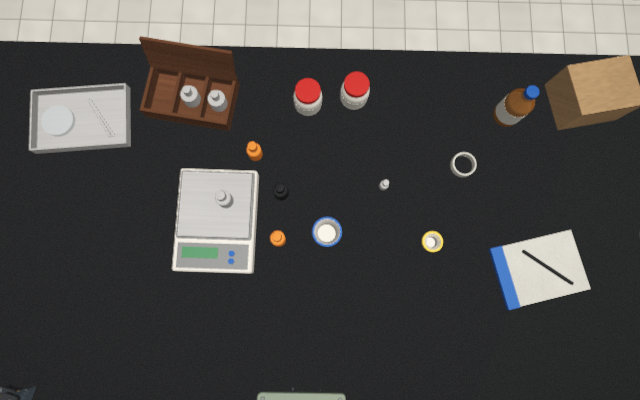

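View pics/side1.png

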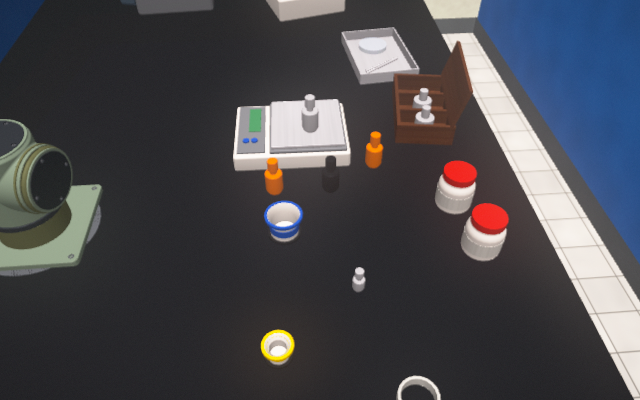

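The top picture shows these candidates: steel weight on the balance pan (223,198), two in the wooden box (190,95) and (217,100), orange (254,151) and (278,239), black (281,191), and the small weight (384,184). By the description I choose (223,198). The case with the blue rim is at (327,232). Next I check both in a close crop and measure them.

```bash
python3 - <<'E'
from h import *
f=dict(np.load("top.npz")); 
print(f["fov_y"],f["pose"].round(3).tolist())
c=f["color"]
a=cv2.resize(c[170:230,190:260],None,fx=5.5,fy=5.5,interpolation=2); b=cv2.resize(c[202:262,292:362],None,fx=5.5,fy=5.5,interpolation=2)
cv2.imwrite("pics/crop1.png",np.hstack([a,b]))
def cloud(f):
    F=200/np.tan(np.radians(f["fov_y"])/2); d=f["depth"]; v,u=np.indices(d.shape)
    P=np.stack([(u-f["cx"])/F*d,(v-f["cy"])/F*d,d,np.ones_like(d)],-1)@f["pose"].T
    return P[...,:3],d>0
for n in("top","side"):
    f=dict(np.load(n+".npz"));X,m=cloud(f)
    k=m&(np.hypot(X[...,0]-542,X[...,1]-180)<45)
    for lo,hi in((55,75),(80,110),(122,140),(140,150)):
        q=X[k&(X[...,2]>lo)&(X[...,2]<hi)]
        if len(q):print(n,"w",lo,hi,len(q),np.median(q,0).round(1),q.min(0).round(1),q.max(0).round(1))
    k=m&(np.hypot(X[...,0]-477,X[...,1]+50)<50)
    for lo,hi in((3,20),(44,58)):
        q=X[k&(X[...,2]>lo)&(X[...,2]<hi)]
        if len(q):print(n,"c",lo,hi,len(q),((q.min(0)+q.max(0))/2).round(1),q.min(0).round(1),q.max(0).round(1))
    # blue rim
    hsv=cv2.cvtColor(f["color"],cv2.COLOR_BGR2HSV)
    bl=cv2.inRange(hsv,(100,120,60),(125,255,255))>0
    k2=bl&(np.hypot(X[...,0]-477,X[...,1]+50)<60)
    vv,uu=np.nonzero(k2); e=cv2.fitEllipse(cv2.convexHull(np.stack([uu,vv],1).astype(np.int32)))
    print(n,"ell",e,pt(f,*e[0],z=50))
E
```

```text
47.81258273910436 [[0.019, -0.985, 0.174, 360.81], [-1.0, -0.021, -0.008, -16.668], [0.012, -0.174, -0.985, 1123.148], [0.0, 0.0, 0.0, 1.0]]
top w 55 75 850 [535.3 172.1  62. ] [498.  136.4  55.6] [586.4 225.   74.9]
top w 80 110 73 [533.7 178.1 102.2] [525.2 170.6  80.1] [559.1 206.  110. ]
top w 122 140 21 [537.4 180.5 132.8] [532.  177.6 123.3] [553.1 194.7 139.4]
top w 140 150 72 [542.8 187.7 143.9] [532.5 178.6 140.2] [551.7 198.6 148.8]
top c 3 20 271 [476.5 -46.9  11.3] [429.1 -91.8   3. ] [523.9  -2.1  19.6]
top c 44 58 296 [477.5 -51.5  50.4] [442.5 -86.1  44. ] [512.5 -16.8  56.7]
top ell ((326.5254821777344, 231.22760009765625), (30.334217071533203, 30.892423629760742), 171.51487731933594) [477.87872947 -51.50361451  50.        ]
side w 55 75 677 [540.2 172.   62.7] [497.2 135.9  58.5] [586.6 221.2  74.6]
side w 80 110 201 [541.1 173.1  95.8] [524.7 166.4  80.1] [558.6 191.7 109.9]
side w 122 140 76 [541.9 180.2 131.1] [531.9 173.  122.1] [552.8 190.3 139.8]
side w 140 150 67 [542.2 184.9 144. ] [532.  176.4 140.2] [553.2 198.1 146.9]
side c 3 20 438 [475.8 -61.6  11.4] [428.3 -97.1   3. ] [523.3 -26.1  19.9]
side c 44 58 465 [477.  -52.2  49.3] [441.8 -89.   44. ] [512.2 -15.4  54.5]
side ell ((283.3876037597656, 218.10789489746094), (37.57931900024414, 38.8094482421875), 85.05101013183594) [477.33854924 -62.99898084  50.        ]
```

View pics/crop1.png

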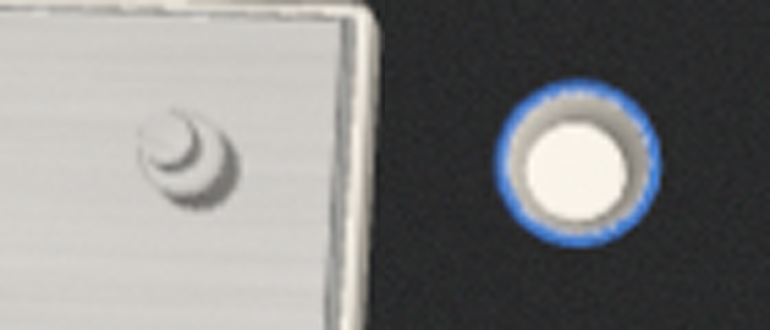

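The crop shows a bright steel weight on the pan, and the blue-rimmed case standing empty. The weight's axis is at about (542.4, 187.5) with its top at z = 144, as expected (62 + 82). The case axis is at about (477.5, -51.7), with the rim at z = 50. I'll move above the weight, keeping the fingertips above z = 200.

```bash
cat >> h.py <<'E'
from scipy.spatial.transform import Rotation as Ro
def need(x,y,z):
    s=status.state(); R=Ro.from_euler("xyz",s["ee_rot"],degrees=True).as_matrix()
    print("t",s["time_s"],"tcp",s["ee_pos"].round(1),s["ee_rot"].round(2),"F",s["force"].round(1),"w",round(s["gripper_width"],1),"shift mm",(R.T@(np.array([x,y,z])-s["ee_pos"])).round(1))
E
python3 -c "
from h import *
need(542.4,187.5,390)"
python3 -m jog '[[0.09,-0.025,-0.013,0,0,0,0],[0.09,-0.045,-0.024,0,0,0,0],[0.09,-0.045,-0.024,0,0,0,0],[0.09,-0.045,-0.024,0,0,0,0],[0.09,-0.045,-0.024,0,0,0,0],[0.09,-0.045,-0.024,0,0,0,0],[0.09,-0.045,-0.024,0,0,0,0],[0.09,-0.045,-0.024,0,0,0,0],[0.09,-0.045,-0.024,0,0,0,0],[0.09,-0.045,-0.024,0,0,0,0],[0.09,-0.025,-0.013,0,0,0,0],[0.09,0,0,0,0,0,0]]'
python3 - <<'E'
from h import *
need(542.4,187.5,390)
f=vision.grab_frame("wrist"); cv2.imwrite("pics/wrist1.png",f["color"]); np.savez("wrist.npz",**f)
print(vision.find_in("wrist","weight"), f["pose"].round(2).tolist())
E
```

```text
t 0.5 tcp [151.6 554.6 404.7] [180.     0.   164.71] F [ 0.8  0.1 -0.7] w 91.1 shift mm [-473.8 -251.1   14.7]
time_s: 2.0
ee_pos: [527.9, 200.0, 404.5]
ee_rot: [-180.0, -0.0, 164.5]
force: [-0.0, 0.3, -0.3]
gripper_width: 89.8
t 2.0 tcp [527.9 200.  404.5] [-180.     -0.    164.54] F [-0.   0.3 -0.3] w 89.8 shift mm [-17.3  -8.1  14.5]
[{'location': [537.4, 195.0, 114.3], 'p': 0.97}, {'location': [455.8, 75.1, 50.8], 'p': 0.88}, {'location': [664.8, 135.3, 45.9], 'p': 0.61}] [[0.27, 0.94, 0.23, 463.05], [0.96, -0.26, -0.07, 217.14], [-0.0, 0.24, -0.97, 385.82], [0.0, 0.0, 0.0, 1.0]]
```

```bash
python3 -m jog '[[0.09,-0.017,-0.008,0.012,0,0,0],[0.09,0,0,0,0,0,0],[0.09,0,0,0,0,0,0]]'
python3 - <<'E'
from h import *
f=vision.grab_frame("wrist"); cv2.imwrite("pics/wrist2.png",f["color"]); np.savez("wrist.npz",**f)
need(542.4,187.5,390)
F=200/np.tan(np.radians(f["fov_y"])/2); d=f["depth"]; v,u=np.indices(d.shape)
a=u-f["cx"];b=v-f["cy"];r=np.hypot(a,b)+1e-9;t=np.tan(r/F)
X=(np.stack([a/r*t*d,b/r*t*d,d,np.ones_like(d)],-1)@f["pose"].T)[...,:3]
k=(d>0)&(np.hypot(X[...,0]-542,X[...,1]-187)<40)
for lo,hi in((66,110),(120,140),(141,150)):
    q=X[k&(X[...,2]>lo)&(X[...,2]<hi)]
    if len(q): print(lo,hi,len(q),q.mean(0).round(1),q.min(0).round(1),q.max(0).round(1),((q.min(0)+q.max(0))/2).round(1))
E
```

```text
time_s: 2.48
ee_pos: [540.9, 189.3, 392.4]
ee_rot: [-180.0, -0.0, 164.7]
force: [0.3, -0.3, 0.4]
gripper_width: 89.9
t 2.525 tcp [540.8 189.3 392.7] [ 1.7999e+02 -2.0000e-02  1.6473e+02] F [-0.1  0.2 -0.1] w 89.7 shift mm [-2.  -1.3  2.7]
66 110 242 [529.8 190.2  92.7] [525.7 171.1  72.5] [540.7 204.3 109.9] [533.2 187.7  91.2]
120 140 126 [536.  189.2 131.1] [533.  176.2 122.6] [546.9 197.6 140. ] [539.9 186.9 131.3]
141 150 590 [543.3 186.8 145.2] [533.2 175.9 141.2] [554.4 197.3 147.9] [543.8 186.6 144.5]
```

View pics/wrist2.png

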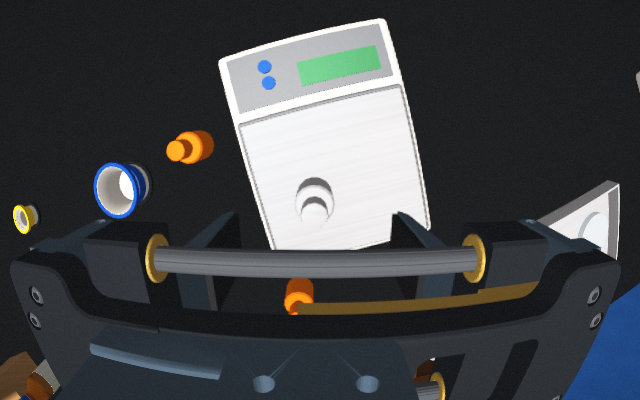

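The wrist picture shows the weight's head at pixel (315,210), centred between the fingers. The three cameras agree on (543, 187), with the top at 144. Descending with the jaws open.

```bash
python3 -m jog '[[0.07,-0.003,-0.002,0.015,0,0,0],[0.06,0,0,0.025,0,0,0],[0.06,0,0,0.025,0,0,0],[0.06,0,0,0.015,0,0,0],[0.06,0,0,0.005,0,0,0],[0.06,0,0,0,0,0,0],[0.06,0,0,0,0,0,0]]' 25
python3 -c "
from h import *
need(543,187,306.5)"
```

```text
time_s: 3.4
ee_pos: [543.6, 186.5, 308.6]
ee_rot: [179.9, 0.1, 164.7]
force: [0.6, -0.2, -0.7]
gripper_width: 60.0
t 3.4 tcp [543.6 186.5 308.6] [1.7994e+02 9.0000e-02 1.6472e+02] F [ 0.6 -0.2 -0.7] w 60.0 shift mm [0.8 0.4 2.1]
```

```bash
python3 -m jog '[[0.045,0,0,0.002,0,0,0],[0.03,0,0,0,0,0,0],[0.025,0,0,0,0,0,0],[0.02,0,0,0,0,0,0],[0.015,0,0,0,0,0,0],[0.015,0,0,0,0,0,0],[0.015,0,0,0,0,0,0]]' 30
python3 -m jog '[[0.015,0,0,0,0,0,0],[0.015,0,0,-0.005,0,0,0],[0.015,0,0,-0.01,0,0,0],[0.015,0,0,-0.01,0,0,0],[0.015,0,0,0,0,0,0],[0.015,0,0,0,0,0,0]]'
python3 - <<'E'
from h import *
for n in("side","wrist"):
    f=vision.grab_frame(n); cv2.imwrite(f"pics/{n}3.png",f["color"] if n=="wrist" else cv2.resize(f["color"][40:190,210:410],None,fx=4,fy=4))
need(477.5,-51.7,355)
E
```

```text
time_s: 4.28
ee_pos: [543.4, 186.5, 305.8]
ee_rot: [180.0, 0.0, 164.7]
force: [-0.4, 2.3, 0.2]
gripper_width: 21.5
time_s: 5.03
ee_pos: [543.2, 186.3, 330.7]
ee_rot: [-180.0, -0.0, 164.7]
force: [-1.5, -0.3, -5.0]
gripper_width: 21.1
t 5.125 tcp [543.2 186.3 330.4] [-1.7998e+02 -4.0000e-02  1.6471e+02] F [ 1.  -0.9 -4.4] w 21.2 shift mm [   0.6 -246.9  -24.5]
```

View pics/side3.png

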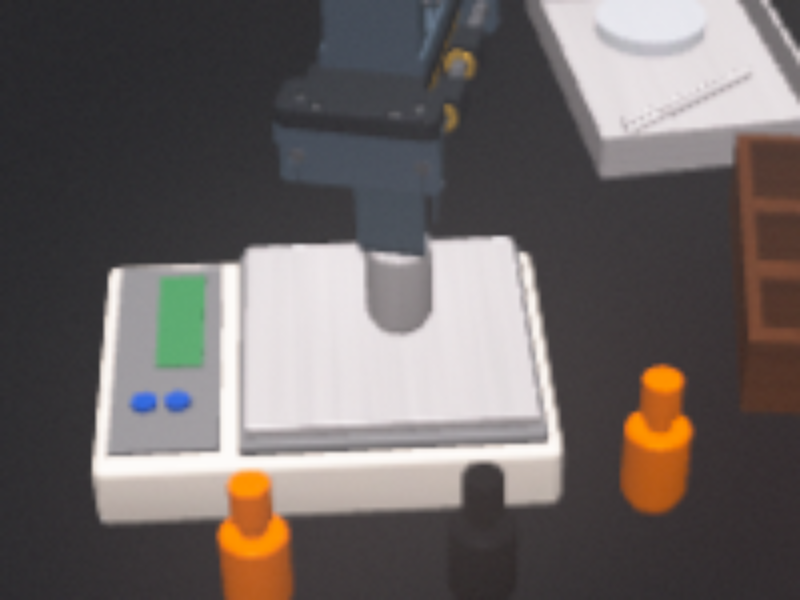

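The side crop shows the weight hanging upright from the fingers, clear of the pan. The wrist force is about -4.5 N in z, which fits 0.46 kg. Carrying it over the case.

```bash
python3 -m jog '[[0.015,0,0,-0.012,0,0,0],[0.015,0,-0.012,-0.012,0,0,0],[0.015,0,-0.025,0,0,0,0],[0.015,0,-0.030,0,0,0,0],[0.015,0,-0.030,0,0,0,0],[0.015,0,-0.030,0,0,0,0],[0.015,0,-0.030,0,0,0,0],[0.015,0,-0.030,0,0,0,0],[0.015,0,-0.030,0,0,0,0],[0.015,0,-0.020,0,0,0,0],[0.015,0,-0.010,0,0,0,0],[0.015,0,0,0,0,0,0]]'
python3 -m jog '[[0.015,0,0,0,0,0,0],[0.015,0,0,0,0,0,0]]'
python3 - <<'E'
from h import *
for n in("side","top"):
    f=vision.grab_frame(n); np.savez(n+"4.npz",**f); c=f["color"]
    cv2.imwrite(f"pics/{n}4.png",cv2.resize(c[120:270,210:360] if n=="side" else c[160:310,250:400],None,fx=3.9,fy=3.9))
need(477.5,-51.7,355)
E
cd pics; python3 -c "
import cv2,numpy as np
a=cv2.resize(cv2.imread('side4.png'),(400,400));b=cv2.resize(cv2.imread('top4.png'),(400,400));cv2.imwrite('both4.png',np.hstack([a,b]))"
```

```text
time_s: 6.62
ee_pos: [478.0, -52.4, 355.3]
ee_rot: [180.0, 0.1, 164.6]
force: [0.4, 0.1, -4.2]
gripper_width: 21.2
time_s: 6.88
ee_pos: [478.4, -51.4, 354.8]
ee_rot: [180.0, -0.0, 164.8]
force: [-0.2, 0.3, -4.1]
gripper_width: 21.1
t 6.975 tcp [478.4 -51.4 354.7] [ 1.7999e+02 -1.0000e-02  1.6476e+02] F [ 0.5 -0.5 -3.6] w 21.4 shift mm [ 0.8 -0.5 -0.3]
```

View pics/both4.png

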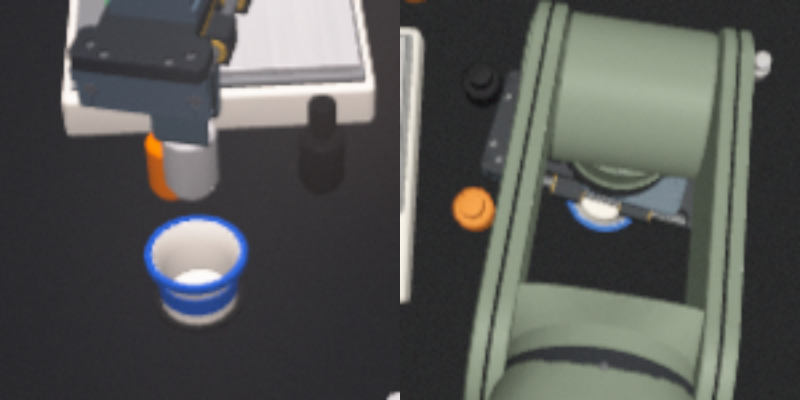

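The side view shows the weight upright above the blue case, and the top view shows the case mostly hidden by the arm. Home should be at TCP z ≈ 250. I'll lower to just above the rim and check the alignment there.

```bash
python3 -m jog '[[0.015,0.001,0,0.012,0,0,0],[0.015,0,0,0.02,0,0,0],[0.015,0,0,0.015,0,0,0],[0.015,0,0,0.003,0,0,0],[0.015,0,0,0,0,0,0],[0.015,0,0,0,0,0,0]]'
python3 - <<'E'
from h import *
f=vision.grab_frame("side"); c=f["color"]
cv2.imwrite("pics/side5.png",cv2.resize(c[140:260,220:350],None,fx=5,fy=5,interpolation=2))
F=200/np.tan(np.radians(f["fov_y"])/2); d=f["depth"]; v,u=np.indices(d.shape)
X=(np.stack([(u-f["cx"])/F*d,(v-f["cy"])/F*d,d,np.ones_like(d)],-1)@f["pose"].T)[...,:3]
k=(d>0)&(np.hypot(X[...,0]-477.5,X[...,1]+52)<24)
q=X[k&(X[...,2]>66)&(X[...,2]<102)]
g=lambda p:np.hypot(q[:,0]-p[0],q[:,1]-p[1])-18
from scipy.optimize import least_squares
print(len(q),least_squares(g,[477,-52],loss="soft_l1").x, q.min(0),q.max(0))
need(477.5,-51.7,250)
E
```

```text
time_s: 7.72
ee_pos: [477.5, -51.7, 305.3]
ee_rot: [180.0, 0.1, 164.7]
force: [-0.8, -0.1, -4.5]
gripper_width: 21.3
252 [477.08542183 -50.20400294] [459.38414369 -70.21750956  66.37141618] [494.92740826 -49.7196573  101.85601641]
t 7.775 tcp [477.5 -51.7 305.3] [1.7998e+02 8.0000e-02 1.6472e+02] F [ 0.5 -0.2 -5.1] w 21.3 shift mm [ 0.1 -0.1 55.3]
```

View pics/side5.png

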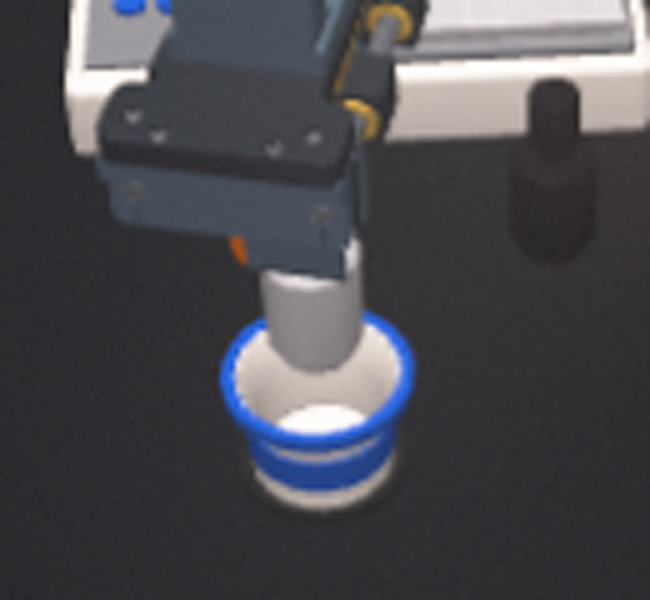

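The picture shows the weight centred over the bore at pixel (315,370). The fit puts its axis within 1.5 mm of the case's, against 5 mm of clearance. Lowering in.

```bash
python3 -m jog '[[0.015,0,0,0.006,0,0,0],[0.015,0,0,0.008,0,0,0],[0.015,0,0,0.008,0,0,0],[0.015,0,0,0.008,0,0,0],[0.015,0,0,0.008,0,0,0],[0.015,0,0,0.006,0,0,0],[0.015,0,0,0.004,0,0,0],[0.015,0,0,0.002,0,0,0],[0.015,0,0,0,0,0,0],[0.015,0,0,0,0,0,0]]'
python3 -c "
from h import *
need(477.5,-51.7,250)"
```

```text
time_s: 9.02
ee_pos: [477.4, -51.7, 255.0]
ee_rot: [180.0, 0.0, 164.7]
force: [-0.6, -0.5, -4.7]
gripper_width: 21.2
t 9.025 tcp [477.4 -51.7 255. ] [1.7999e+02 3.0000e-02 1.6472e+02] F [-0.6 -0.5 -4.7] w 21.2 shift mm [-0.1 -0.   5. ]
```

```bash
python3 -m jog '[[0.015,0,0,0.002,0,0,0],[0.015,0,0,0.001,0,0,0],[0.015,0,0,0.001,0,0,0],[0.015,0,0,0,0,0,0],[0.015,0,0,0,0,0,0]]'
python3 -m jog '[[0.015,0,0,0.001,0,0,0],[0.015,0,0,0,0,0,0],[0.015,0,0,0,0,0,0]]'
```

```text
time_s: 9.65
ee_pos: [477.3, -51.7, 250.7]
ee_rot: [180.0, 0.0, 164.7]
force: [-0.0, 0.1, -3.6]
gripper_width: 21.2
time_s: 10.02
ee_pos: [477.3, -51.6, 249.8]
ee_rot: [180.0, 0.0, 164.7]
force: [-0.2, 0.4, -3.4]
gripper_width: 21.1
```

```bash
python3 -m jog '[[0.015,0,0,0.0005,0,0,0],[0.015,0,0,0,0,0,0],[0.015,0,0,0,0,0,0]]'
python3 -m jog '[[0.015,0,0,0.0005,0,0,0],[0.015,0,0,0,0,0,0],[0.015,0,0,0,0,0,0]]'
```

```text
time_s: 10.4
ee_pos: [477.4, -51.6, 249.7]
ee_rot: [180.0, 0.1, 164.7]
force: [-1.7, 0.7, 4.3]
gripper_width: 21.5
time_s: 10.78
ee_pos: [477.5, -51.7, 249.7]
ee_rot: [180.0, 0.1, 164.7]
force: [-3.0, 0.7, 9.2]
gripper_width: 21.5
```

Contact came at TCP z = 249.7 (the force went from -4 to +9 N), so the weight stands on the bottom. I'll ease off the press, open gently and check.

```bash
python3 -m jog '[[0.015,0,0,-0.0005,0,0,0],[0.022,0,0,0,0,0,0],[0.025,0,0,0,0,0,0],[0.032,0,0,0,0,0,0],[0.05,0,0,0,0,0,0],[0.06,0,0,0,0,0,0],[0.06,0,0,0,0,0,0]]'
python3 -m jog '[[0.06,0,0,-0.005,0,0,0],[0.06,0,0,-0.015,0,0,0],[0.06,0,0,-0.03,0,0,0],[0.06,0,0,-0.03,0,0,0],[0.06,0,0,-0.02,0,0,0],[0.06,0,0,0,0,0,0]]'
python3 - <<'E'
from h import *
f=vision.grab_frame("side"); c=f["color"]
cv2.imwrite("pics/side6.png",cv2.resize(c[140:300,220:400],None,fx=3.7,fy=3.7,interpolation=2))
F=200/np.tan(np.radians(f["fov_y"])/2); d=f["depth"]; v,u=np.indices(d.shape)
X=(np.stack([(u-f["cx"])/F*d,(v-f["cy"])/F*d,d,np.ones_like(d)],-1)@f["pose"].T)[...,:3]
k=(d>0)&(np.hypot(X[...,0]-477.5,X[...,1]+52)<20)
q=X[k&(X[...,2]>66)&(X[...,2]<100)]; print(len(q),q.min(0).round(1),q.max(0).round(1))
need(477,-52,350)
E
```

```text
time_s: 11.65
ee_pos: [477.3, -51.6, 249.2]
ee_rot: [180.0, -0.0, 164.7]
force: [0.0, 0.2, 0.2]
gripper_width: 58.7
time_s: 12.4
ee_pos: [477.6, -51.7, 350.9]
ee_rot: [180.0, 0.2, 164.7]
force: [0.1, 0.1, 0.2]
gripper_width: 59.8
175 [466.1 -62.4  66.3] [487.4 -40.3  91.8]
t 12.45 tcp [477.2 -51.6 349.6] [1.7999e+02 7.0000e-02 1.6471e+02] F [0.4 0.5 0. ] w 60.6 shift mm [ 0.1 -0.4 -0.4]
```

View pics/side6.png

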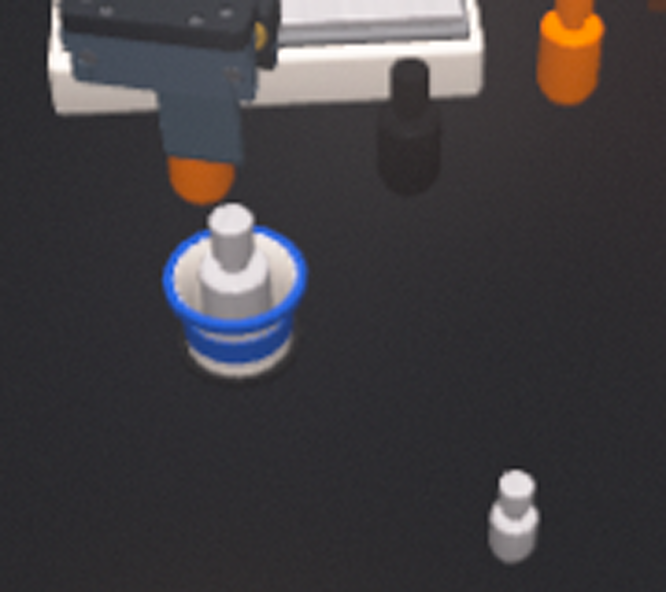

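The picture shows the large weight upright in the blue-rimmed case (head at (232,230)), with its top at about z ≈ 88–90. The small weight stands untouched at (514,520), and the gripper is clear.

```bash
python3 -m jog '[[0.06,0,0,0,0,0,0],[0.06,0,0,0,0,0,0]]'; python3 -c "
from h import *
print(ticket.job_done())"
```

```text
time_s: 12.7
ee_pos: [477.1, -51.6, 348.3]
ee_rot: [-180.0, -0.1, 164.7]
force: [-0.8, 0.0, 0.0]
gripper_width: 60.0
the job is handed in; nothing more can be done
None
```

The large weight is standing upright in the blue-rimmed case, and I handed the job in at about 12.7 s.

- **Pick-up and placing:** I picked the weight off the balance pan by its head with a 30 N grip. I held it until it touched the case's bottom. The wrist force rose to about 9 N at TCP z = 249.7, where I expected the bottom at about 250. Then I opened the fingers and backed straight up.
- **Last checks:** The final side picture shows the weight upright, with its head centred within about 1 mm of the case's axis. The top of the head measured up to 92 mm against the 88 mm it should be, which I put down to depth noise. The gripper was about 100 mm above its release height with no force on it.
- **Other items:** In the last side view, the small weight, the black look-alike and both nearby orange ones were still standing where they had been.
- **Disagreement:** One side-camera estimate of the case's rim was about 11 mm off in y. It came from fitting the whole blue area, band included. I used the depth measurements from two cameras, which agreed with each other, and the placing bore them out.

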